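Open the child-resistant cap of the brush-cleaner tin

TASK

Open the brush-cleaner tin: press its child-resistant cap down against the spring, turn it anticlockwise while it is held down until it comes free, and lift it off without forcing it. Stand the cap gently, open side down, in the middle of the white tile and let go; leave the other things on the desk where they are.

Things in the scene. Friction and masses are not known exactly. Their poses are not given: they have to be found in the camera images.
- tin: Round aluminium brush-cleaner tin, 94 mm diameter, paper band, in a square wooden holder (120 x 120 mm, 38 mm high) screwed to the desk: it cannot move. Origin: centre of the holder's underside; z up through the neck. The wall ends 80 mm up, the shoulder rises to 88 mm, the neck (up to 38 mm wide) from there. Locked, the cap's lower rim is 104 mm up (16 mm free below it), its top 134 mm
- cap: Black hollow eight-sided plastic cap on the tin's neck, 50 mm across opposite flats, each flat 20 mm wide, 30 mm high, about 40 g. Origin: centre of its open lower rim; z up. The flats face along its own x axis and every 45 degrees from it. Locked, its axes are parallel to the tin's: two lugs inside its rim (at +x and -x) sit between stops of the neck, it plays about 4 degrees and cannot lift
- cap_top (a point): Middle of the cap's flat top, 30 mm above its rim. The spring resists with 10 N before it yields, then 1 N more per mm. How deep the cap must go differs each time: the lugs clear the stops somewhere between 3 and 10 mm; 2 mm deeper it meets the rigid neck. A straight push of 21 to 25 N always clears. Over 45 N in all between tin and cap (ramming, side load, twisting against a stop) breaks it
- neck (a point): Point on the neck's axis, 109 mm above the tin's origin, at the flange that holds the lugs. Held down, the cap turns anticlockwise seen from above (clockwise is blocked). Past 40 degrees it needs no pressing; it lifts straight off between 50 and 70 degrees from locked (best 60); a rigid stop ends the turn at about 72 degrees
- seal (a joint): Spring-loaded seal plug in the neck, under the cap, m: 0 with the cap locked, grows by as much as the cap is pressed down, -0.002 with the cap off
- tile: Loose flat square white ceramic tile lying on the desk, 120 x 120 x 8 mm, 0.3 kg, without a rim. Origin: centre of its underside; top 8 mm above
- ink_jar: Bystander: small glass ink jar with white lid, 52 mm diameter, 60 mm high, between tin and tile. Origin: centre of its underside
- water_cup: Bystander: blue ceramic water cup, 68 mm diameter, 75 mm high, beyond the work. Origin: centre of its underside
- paint_brush: Bystander: paint brush lying across in front of the robot, before the work. Origin: underside of its middle
Mind the look-alikes: they are no part of the job. There is more than one size of the cap; the job needs the smallest.

How it is judged (in metres and radians):
On the way, in this order (a step that is already met when the one before it is completed fails the run):
1. the cap is pressed down at least 2 mm while turned more than 0.3 rad from its locked direction (z of cap in the frame of tin below 0.102 m and angle between the x axis of cap and the x axis of tin, either way round above 0.3 rad), for 0.05 s.
2. the cap is lifted clear of the neck, at least 35 mm above its locked place (z of cap in the frame of tin above 0.139 m), for 0.1 s.
At the end, for the whole second after the job is handed in: The cap stands open side down flat on the tile (tilt under 0.15 rad, rim within 4 mm of the tile's top), its centre within 30 mm of the tile's centre, let go and at rest (under 0.02 m/s) (horizontal distance between cap and tile below 0.03 m and z of cap in the frame of tile between 0.004 and 0.012 m and angle between cap's own z axis and vertical below 0.15 rad and linear speed of cap below 0.02 m/s and contact force between cap and the fingers below 0.1 N); the robot touches nothing.
It fails at once if the cap is forced: more than 45 N between the cap and the tin with its seal (contact force between cap and tin above 45 N).
It fails at once if the cap is banged on the tile: more than 50 N between them (contact force between cap and tile above 50 N).
It fails at once if the cap is dropped or slammed on the tile: faster than 0.4 m/s within 27 mm above it (horizontal distance between cap and tile below 0.06 m and z of cap in the frame of tile below 0.035 m and linear speed of cap above 0.4 m/s).
It fails at once if the tile is shoved more than 30 mm (distance of tile from where it was at the start of the episode above 0.03 m).
It fails at once if a bystander (jar, cup or brush) is moved more than 20 mm (distance of any of ink_jar, water_cup, paint_brush from where it was at the start of the episode above 0.02 m).
It also fails if it takes over 69 s, if anything falls off the work surface, if the arm or the gripper's body presses on something with over 40 N, if the wrist force passes 120 N, or if a joint passes its speed limit or range.

ROBOT

A 6-joint arm with a two-finger parallel gripper is mounted at the origin on the work surface. World frame = base frame: x ahead of the robot, y to its left, z up, the work surface at z = 0. Lengths are in m, angles in degrees, forces in N, time in s.
With the tool pointing down it reaches from about 0.3 to 0.75 m from the base axis. Payload 8.5 kg.
Tool frame: the origin (TCP) lies on the centre line of the jaws, within the pads' length; the fingertips stand 19 mm ahead of it and the grasp point (between the pads) is the TCP; z points along the fingers, x is the direction in which the jaws open and shut, and the axes are right-handed (so a half turn about z gives the same grasp; the last joint's range is limited). The gripper opens to 85 mm and grips with 20 to 120 N. Pads are 22 mm wide; open, the fingers measure 114 mm over their backs; the gripper's body (76 mm by 85 mm) begins 54 mm behind the grasp point. The pads swing forward as they close: fully open they stand 13 mm farther back than shut.
Start: joints at [-75.418, 21.807, 74.336, -0, 83.858, -12.336], TCP at [0.249, -0.49, 0.25] pointing down, gripper open.
Joint ranges: [-178.18, 178.18], [-50.72, 133.34], [12.68, 142.11], [-81.47, 261.47], [9.98, 163.14], [-165.26, 165.26]. Speed limits (degrees/s): [136.94, 136.94, 180, 180, 180, 180].

INTERFACE

Orientations are given as a 3x3 rotation matrix whose columns are the frame's x, y, z axes.
In Python, from rig import env, cams, order gives the robot as it stands.
- The arm moves only by the tool step_arm, never from a script. Its argument "steps" is a list of rows, each an object with "xyz": the shift along the tool's x, y, z normalised to -1 to 1, where 1 is 0.04 m, a list of three; "turn": the turn, a rotation vector about the tool's x, y, z normalised to -1 to 1, where 1 is 0.08 rad, a list of three; "gripper": the gripper command: -1 is shut, 1 is fully open, values between are in proportion. A call has 1 to 20 rows; each row shifts and turns the commanded pose from where the row before left it, along the tool's axes as they then stand; what a row does not reach is not made up. A row lasts 1/12 s, in which the tool goes at most 41.7 mm and 7.16 degrees, less where a joint would pass 70% of its speed; a pose out of reach is approached as far as the arm can. A call with a number of a shift or a turn outside -1 to 1 is refused whole. A call with a gripper value outside its range is refused whole. The fingers move at their own pace and stop on an object; "squeeze" is the grip in N (left out, the last holds). Time passes only in rows, so rows that do not move let the fingers close. It gives the time, the measured TCP pose, the force and the opening at its end, in the units of the state.
- env.observe(): the state, without advancing time (a new reading comes with each control period).
- cams.get_image(name): name is "scene" or "top"; returns (picture, depth): 420x560x3 uint8, red, green, blue; 420x560 float32, m along the optical axis (not along the pixel's ray), 0 where there is no reading.
- cams.camera_info(name): a dict with "fx", "fy", "cx", "cy" (pixels), "extrinsics" (4x4, takes a point from camera to world coordinates). Camera axes: x right, y down, z forward; pixel columns grow to the right and rows downward; lengths in m; the calibration is good to about 2 mm. A picture is of the moment at which its call begins. camera_info takes no time and is no camera call.
- order.close_job(): hands the job in, once; it reports no verdict.
The state is a dict: "time_s": time; "q": joint angles; "qvel": joint speeds; "joint_efforts": joint torques, N m; "position": TCP position; "tool_rot": TCP orientation; "ft_force": force on the tool from outside, world axes, zero at the start; "wrist_torque": the same for the moment, N m; "grip_width": finger opening in m.
Only numpy, scipy, OpenCV 4.12 (cv2) and the standard library are available. Lean on these libraries where they do the work, as an engineer would, in place of code of your own. Each camera call takes 0.05 s, during which the arm holds its last target. There are 200 camera calls.

## Working session

There is one attempt and no reset: what is moved stays moved. The work goes in short steps, Python scripts to look and compute and a tool call to move; the robot and the scene stay as the last step left them, time stands still between calls to the robot, and variables do not carry over. Pictures are saved under pics/ and viewed, about 8 in all and at most 12, crops included, and the job is handed in when it is done.

Besides the shell and the picture viewer there is one more tool, called after "Request:" in YAML: its name, and indented under it one key for each argument. step_arm: Moves the arm, as the interface text tells. Scaled input: -1 to 1 covers 0.04 m each way for a shift and 0.08 rad each way for a turn. Its arguments: {"type":"object","properties":{"steps":{"type":"array"},"squeeze":{"type":"number"}},"required":["steps"]}

```bash
mkdir -p pics; ls; cat > h.py <<'E'
import numpy as np, cv2
from rig import env, cams, order
def grab(n):
    im,d=cams.get_image(n); np.savez(f'/tmp/{n}.npz',im=im,d=d); return im,d
def pts(n,d):
    c=cams.camera_info(n); v,u=np.mgrid[:d.shape[0],:d.shape[1]]
    P=np.stack([(u-c['cx'])/c['fx']*d,(v-c['cy'])/c['fy']*d,d],-1)
    E=np.array(c['extrinsics']); return P@E[:3,:3].T+E[:3,3]
E
python3 - <<'E'
from h import *
for n in ('top','scene'):
    im,d=grab(n); cv2.imwrite(f'pics/{n}0.png',im[:,:,::-1])
print(env.observe())
E
```

```text
pics
{'time_s': 0.1, 'q': array([-7.54200141e+01,  2.18375401e+01,  7.43820033e+01,  1.31597538e-03,
        8.38567125e+01, -1.23367928e+01]), 'qvel': array([-0.06674602, -0.13538818, -0.18601556,  0.04698272, -0.00487004,
       -0.01989463]), 'joint_efforts': array([ 4.04175458e-03, -4.49217331e+01, -2.31656474e+01, -9.09432879e-05,
        3.64495005e-03, -1.62019145e-06]), 'position': array([ 0.24891306, -0.49017305,  0.24976028]), 'tool_rot': array([[ 4.52693439e-01, -8.91666166e-01, -3.12931983e-04],
       [-8.91665281e-01, -4.52693443e-01,  1.29380366e-03],
       [-1.29530321e-03, -3.06665845e-04, -9.99999114e-01]]), 'ft_force': array([ 0.2953924 , -1.05838316,  0.73648468]), 'wrist_torque': array([0.01356115, 0.01269612, 0.03263993]), 'grip_width': 0.08547257053311792}
```

View pics/top0.png

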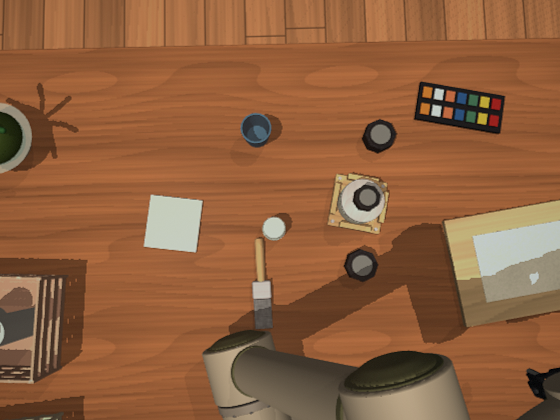

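View pics/scene0.png

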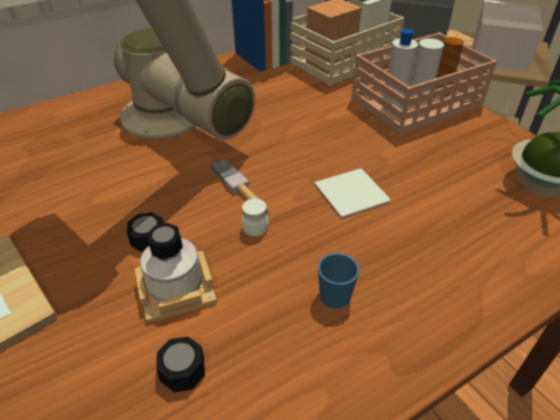

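The top view shows the tin in its holder at about (361,203), with its cap at (369,197). The tile is at (174,223), the jar at (274,229), the cup at (256,129) and the brush at (262,285). The two loose caps at (379,136) and (361,265) are decoys. Next I measure the positions.

```bash
cat > m.py <<'E'
from h import *
R={}
for n in ('top','scene'):
    f=np.load(f'/tmp/{n}.npz'); im,d=f['im'],f['d']; P=pts(n,d); Z=P[...,2]
    g=im.astype(int).sum(-1); mx,mn=im.max(-1).astype(int),im.min(-1).astype(int)
    v,u=np.mgrid[:420,:560]
    win=(lambda a,b,c,e:(u>a)&(u<b)&(v>c)&(v<e)&(d>0))
    boxes={'top':dict(cap=(330,400,170,235),tile=(130,220,180,265),jar=(255,295,205,250)),
           'scene':dict(cap=(135,200,210,270),tile=(305,400,160,225),jar=(235,275,190,240))}[n]
    for k,b in boxes.items():
        w=win(*b)
        if k=='cap': m=w&(Z>.127)&(Z<.145)
        if k=='tile': m=w&(mn>150)&(mx-mn<60)
        if k=='jar': m=w&(Z>.05)&(Z<.07)
        Q=P[m]; 
        if len(Q)<5: print(n,k,'few'); continue
        c,s,a=cv2.minAreaRect(Q[:,:2].astype(np.float32))
        print(n,k,len(Q),'c',np.round(c,4),'size',np.round(s,4),'ang',round(a,1),'zmed',round(np.median(Q[:,2]),4),'mean',np.round(Q.mean(0),4))
    # holder
    w=win(320,400,165,240) if n=='top' else win(125,220,230,325)
    m=w&(Z>.03)&(Z<.045); Q=P[m]; c,s,a=cv2.minAreaRect(Q[:,:2].astype(np.float32)); print(n,'holder',len(Q),np.round(c,4),np.round(s,4),round(a,1),round(np.median(Q[:,2]),4))
    if n=='top':
        E=np.array(cams.camera_info(n)['extrinsics']); print('cam',E[:3,3].round(3),E[:3,:3].round(3).tolist())
        cv2.imwrite('pics/crop.png',cv2.resize(im[165:240,320:400,::-1],None,fx=7,fy=7,interpolation=cv2.INTER_CUBIC))
E
python3 m.py
```

```text
top cap 513 c [ 0.5587 -0.1996] size [0.0499 0.051 ] ang 30.5 zmed 0.1348 mean [ 0.5586 -0.1993  0.1347]
top tile 2679 c [0.5247 0.2219] size [0.1189 0.118 ] ang 82.1 zmed 0.0086 mean [0.5244 0.2218 0.0086]
top jar 355 c [ 0.5063 -0.0078] size [0.0446 0.0446] ang 43.8 zmed 0.0603 mean [ 0.5059 -0.0077  0.0602]
top holder 648 [ 0.559  -0.1999] [0.1229 0.1224] 77.8 0.0379
cam [ 0.445 -0.007  1.125] [[-0.025, -0.995, 0.1], [-1.0, 0.025, -0.01], [0.008, -0.1, -0.995]]
scene cap 688 c [ 0.5599 -0.2004] size [0.0503 0.0524] ang 78.8 zmed 0.1336 mean [ 0.5624 -0.2011  0.1332]
scene tile 1964 c [0.5217 0.2213] size [0.1199 0.1294] ang 82.9 zmed 0.0068 mean [0.5273 0.2188 0.0068]
scene jar 384 c [ 0.5084 -0.0086] size [0.0443 0.046 ] ang 59.5 zmed 0.0589 mean [ 0.5109 -0.0102  0.0582]
scene holder 1296 [ 0.5253 -0.1939] [0.1223 0.1957] 79.0 0.0371
```

View pics/crop.png

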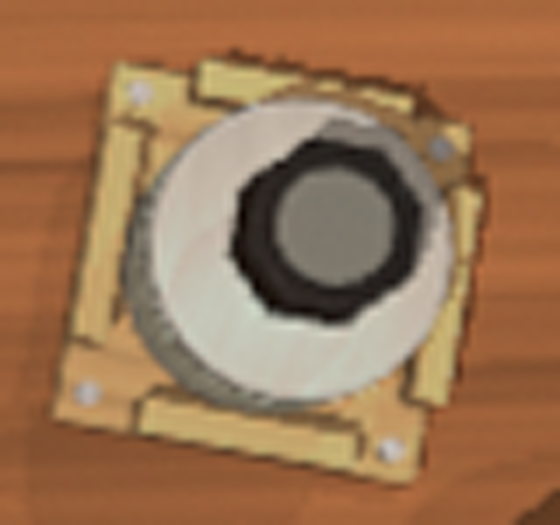

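```bash
cat > go.py <<'E'
import sys
from h import *
# usage: go.py x y z yaw -> tool-axis shift (units) from measured pose, and turn units
o=env.observe(); R=np.array(o['tool_rot']); p=o['position']
yaw=np.degrees(np.arctan2(R[1,0],R[0,0]))
print('t',round(o['time_s'],2),'p',p.round(4),'yaw',yaw.round(2),'zax',R[:,2].round(4),'F',o['ft_force'].round(2),'T',o['wrist_torque'].round(2),'w',round(o['grip_width'],4),'q6',o['q'][5].round(1))
if len(sys.argv)>1:
    a=list(map(float,sys.argv[1:])); print('shift units',(R.T@(np.array(a[:3])-p)/.04).round(3),'turn z units',round(-np.radians(a[3]-yaw)/.08,3))
E
python3 go.py 0.559 -0.2 0.25 -57
```

```text
t 0.1 p [ 0.2489 -0.4902  0.2498] yaw -63.08 zax [-3.0e-04  1.3e-03 -1.0e+00] F [ 0.3  -1.06  0.74] T [0.01 0.01 0.03] w 0.0855 q6 -12.3
shift units [-2.9590e+00 -1.0196e+01  1.0000e-03] turn z units -1.327
```

Request:
step_arm:
  steps:
    - {"xyz": [-0.12,-0.4,0],"turn": [0,0,0],"gripper": 1}
    - {"xyz": [-0.2,-0.7,0],"turn": [0,0,0],"gripper": 1}
    - {"xyz": [-0.24,-0.83,0],"turn": [0,0,0],"gripper": 1}
    - {"xyz": [-0.24,-0.83,0],"turn": [0,0,0],"gripper": 1}
    - {"xyz": [-0.24,-0.83,0],"turn": [0,0,0],"gripper": 1}
    - {"xyz": [-0.24,-0.83,0],"turn": [0,0,0],"gripper": 1}
    - {"xyz": [-0.24,-0.83,0],"turn": [0,0,0],"gripper": 1}
    - {"xyz": [-0.24,-0.83,0],"turn": [0,0,0],"gripper": 1}
    - {"xyz": [-0.24,-0.83,0],"turn": [0,0,0],"gripper": 1}
    - {"xyz": [-0.24,-0.83,0],"turn": [0,0,0],"gripper": 1}
    - {"xyz": [-0.24,-0.83,0],"turn": [0,0,0],"gripper": 1}
    - {"xyz": [-0.24,-0.83,0],"turn": [0,0,0],"gripper": 1}
    - {"xyz": [-0.2,-0.7,0],"turn": [0,0,0],"gripper": 1}
    - {"xyz": [-0.04,-0.1,0],"turn": [0,0,-0.63],"gripper": 1}
    - {"xyz": [0,0,0],"turn": [0,0,-0.7],"gripper": 1}
    - {"xyz": [0,0,0],"turn": [0,0,0],"gripper": 1}
    - {"xyz": [0,0,0],"turn": [0,0,0],"gripper": 1}

```text
time_s: 1.52
position: [0.5591, -0.2001, 0.25]
tool_rot: [[0.544, -0.839, -0.001], [-0.839, -0.544, 0.0], [-0.001, 0.0, -1.0]]
ft_force: [-0.5, 0.2, 0.7]
grip_width: 0.0856
```

```bash
python3 go.py 0.559 -0.2 0.146 -57
```

```text
t 1.52 p [ 0.5591 -0.2001  0.25  ] yaw -57.08 zax [-7.e-04  4.e-04 -1.e+00] F [-0.53  0.15  0.69] T [ 0.01  0.   -0.03] w 0.0856 q6 26.0
shift units [-0.000e+00 -1.000e-03  2.599e+00] turn z units -0.016
```

Request:
step_arm:
  steps:
    - {"xyz": [0,0,0.3],"turn": [0,0,0],"gripper": 1}
    - {"xyz": [0,0,0.5],"turn": [0,0,0],"gripper": 1}
    - {"xyz": [0,0,0.5],"turn": [0,0,0],"gripper": 1}
    - {"xyz": [0,0,0.5],"turn": [0,0,0],"gripper": 1}
    - {"xyz": [0,0,0.5],"turn": [0,0,0],"gripper": 1}
    - {"xyz": [0,0,0.4],"turn": [0,0,0],"gripper": 1}
    - {"xyz": [0,0,0.3],"turn": [0,0,0],"gripper": 1}
    - {"xyz": [0,0,0.1],"turn": [0,0,0],"gripper": 1}
    - {"xyz": [0,0,0],"turn": [0,0,0],"gripper": 1}
    - {"xyz": [0,0,0],"turn": [0,0,0],"gripper": 1}

```text
time_s: 2.35
position: [0.5593, -0.2005, 0.1269]
tool_rot: [[0.544, -0.839, 0.001], [-0.839, -0.544, -0.0], [0.001, -0.0, -1.0]]
ft_force: [-0.8, -0.3, -0.2]
grip_width: 0.0855
```

```bash
python3 - <<'E'
from h import *
im,d=grab('scene'); cv2.imwrite('pics/s1.png',cv2.resize(im[170:330,90:270,::-1],None,fx=3.5,fy=3.5,interpolation=cv2.INTER_CUBIC))
E
python3 go.py 0.559 -0.2 0.126 -57
```

```text
t 2.4 p [ 0.5594 -0.2005  0.1272] yaw -57.04 zax [ 1.3e-03 -7.0e-04 -1.0e+00] F [-0.23 -0.21  0.4 ] T [-0.01  0.   -0.01] w 0.0856 q6 25.9
shift units [-0.017  0.002  0.031] turn z units -0.008
```

View pics/s1.png

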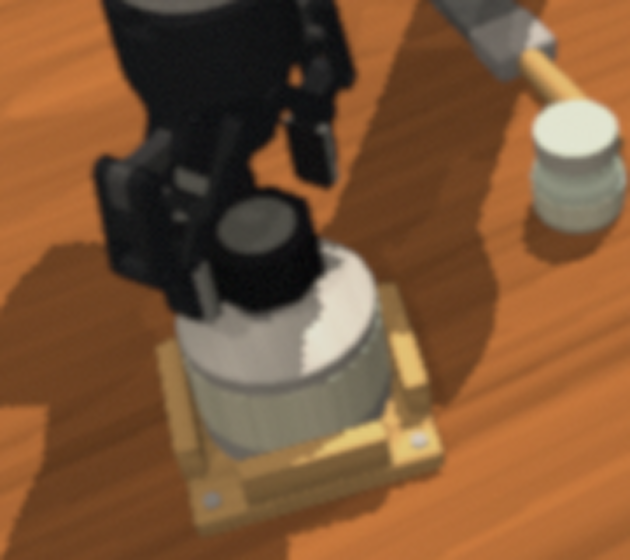

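The close view shows the cap centred between the jaws: tip midpoint about (262,245), cap mid about (262,248). I close gently.

Request:
step_arm:
  steps:
    - {"xyz": [0,0,0],"turn": [0,0,0],"gripper": 0.3}
    - {"xyz": [0,0,0],"turn": [0,0,0],"gripper": 0.3}
    - {"xyz": [0,0,0],"turn": [0,0,0],"gripper": 0.3}
    - {"xyz": [0,0,0],"turn": [0,0,0],"gripper": 0.3}
    - {"xyz": [0,0,0],"turn": [0,0,0],"gripper": 0.2}
    - {"xyz": [0,0,0],"turn": [0,0,0],"gripper": 0.15}
    - {"xyz": [0,0,0],"turn": [0,0,0],"gripper": 0.1}
    - {"xyz": [0,0,0],"turn": [0,0,0],"gripper": 0.1}
    - {"xyz": [0,0,0],"turn": [0,0,0],"gripper": 0.1}
  squeeze: 20

```text
time_s: 3.15
position: [0.5592, -0.2002, 0.1266]
tool_rot: [[0.545, -0.839, 0.0], [-0.839, -0.545, -0.0], [0.0, -0.0, -1.0]]
ft_force: [0.1, 0.3, 3.1]
grip_width: 0.0496
```

```bash
python3 go.py 0.559 -0.2 0.126 -57
```

```text
t 3.15 p [ 0.5592 -0.2002  0.1266] yaw -56.99 zax [ 3.e-04 -3.e-04 -1.e+00] F [0.12 0.29 3.12] T [-0.03  0.12 -0.  ] w 0.0496 q6 25.9
shift units [-0.007  0.003  0.014] turn z units 0.003
```

Request:
step_arm:
  steps:
    - {"xyz": [0,0,0],"turn": [0,0,0],"gripper": -1}
    - {"xyz": [0,0,0],"turn": [0,0,0],"gripper": -1}
    - {"xyz": [0,0,0],"turn": [0,0,0],"gripper": -1}
    - {"xyz": [0,0,0],"turn": [0,0,0],"gripper": -1}
  squeeze: 90

```text
time_s: 3.48
position: [0.5593, -0.2002, 0.1269]
tool_rot: [[0.545, -0.839, 0.001], [-0.839, -0.545, -0.0], [0.001, -0.0, -1.0]]
ft_force: [-0.4, 0.7, 5.0]
grip_width: 0.0482
```

Request:
step_arm:
  steps:
    - {"xyz": [0,0,0.02],"turn": [0,0,0],"gripper": -1}
    - {"xyz": [0,0,0.02],"turn": [0,0,0],"gripper": -1}
    - {"xyz": [0,0,0],"turn": [0,0,0],"gripper": -1}
    - {"xyz": [0,0,0],"turn": [0,0,0],"gripper": -1}

```text
time_s: 3.82
position: [0.5593, -0.2002, 0.1259]
tool_rot: [[0.545, -0.839, 0.001], [-0.839, -0.545, -0.001], [0.001, -0.0, -1.0]]
ft_force: [-3.1, 1.0, 10.6]
grip_width: 0.0481
```

Request:
step_arm:
  steps:
    - {"xyz": [0,0,0.02],"turn": [0,0,0],"gripper": -1}
    - {"xyz": [0,0,0.02],"turn": [0,0,0],"gripper": -1}
    - {"xyz": [0,0,0.02],"turn": [0,0,0],"gripper": -1}
    - {"xyz": [0,0,0],"turn": [0,0,0],"gripper": -1}
    - {"xyz": [0,0,0],"turn": [0,0,0],"gripper": -1}

```text
time_s: 4.23
position: [0.5593, -0.2002, 0.1238]
tool_rot: [[0.545, -0.838, 0.001], [-0.838, -0.545, -0.001], [0.001, -0.001, -1.0]]
ft_force: [-4.0, 1.0, 12.7]
grip_width: 0.0485
```

Request:
step_arm:
  steps:
    - {"xyz": [0,0,0.02],"turn": [0,0,0],"gripper": -1}
    - {"xyz": [0,0,0.02],"turn": [0,0,0],"gripper": -1}
    - {"xyz": [0,0,0],"turn": [0,0,0],"gripper": -1}
    - {"xyz": [0,0,0],"turn": [0,0,0],"gripper": -1}

```text
time_s: 4.57
position: [0.5593, -0.2002, 0.1223]
tool_rot: [[0.545, -0.838, 0.001], [-0.838, -0.545, -0.001], [0.002, -0.001, -1.0]]
ft_force: [-4.2, 1.1, 13.5]
grip_width: 0.0487
```

Request:
step_arm:
  steps:
    - {"xyz": [0,0,0.02],"turn": [0,0,0],"gripper": -1}
    - {"xyz": [0,0,0.02],"turn": [0,0,0],"gripper": -1}
    - {"xyz": [0,0,0],"turn": [0,0,0],"gripper": -1}
    - {"xyz": [0,0,0],"turn": [0,0,0],"gripper": -1}

```text
time_s: 4.9
position: [0.5593, -0.2002, 0.121]
tool_rot: [[0.545, -0.838, 0.002], [-0.838, -0.545, -0.001], [0.002, -0.001, -1.0]]
ft_force: [-5.6, 2.3, 15.0]
grip_width: 0.0482
```

Request:
step_arm:
  steps:
    - {"xyz": [0,0,0.02],"turn": [0,0,0],"gripper": -1}
    - {"xyz": [0,0,0.02],"turn": [0,0,0],"gripper": -1}
    - {"xyz": [0,0,0],"turn": [0,0,0],"gripper": -1}
    - {"xyz": [0,0,0],"turn": [0,0,0],"gripper": -1}

```text
time_s: 5.23
position: [0.5593, -0.2002, 0.1195]
tool_rot: [[0.545, -0.838, 0.002], [-0.838, -0.545, -0.001], [0.002, -0.001, -1.0]]
ft_force: [-5.8, 2.0, 17.7]
grip_width: 0.0482
```

Request:
step_arm:
  steps:
    - {"xyz": [-0.01,0.005,0.02],"turn": [0,0,0],"gripper": -1}
    - {"xyz": [0,0,0.02],"turn": [0,0,0],"gripper": -1}
    - {"xyz": [0,0,0],"turn": [0,0,0],"gripper": -1}
    - {"xyz": [0,0,0],"turn": [0,0,0],"gripper": -1}

```text
time_s: 5.57
position: [0.5593, -0.2002, 0.1183]
tool_rot: [[0.545, -0.839, 0.003], [-0.839, -0.545, -0.002], [0.003, -0.001, -1.0]]
ft_force: [-4.5, 1.7, 17.3]
grip_width: 0.0483
```

Request:
step_arm:
  steps:
    - {"xyz": [0,0,0.02],"turn": [0,0,0],"gripper": -1}
    - {"xyz": [0,0,0],"turn": [0,0,0],"gripper": -1}
    - {"xyz": [0,0,0],"turn": [0,0,0],"gripper": -1}

```text
time_s: 5.82
position: [0.5593, -0.2002, 0.1176]
tool_rot: [[0.545, -0.838, 0.003], [-0.838, -0.545, -0.002], [0.003, -0.001, -1.0]]
ft_force: [-5.0, 2.2, 18.7]
grip_width: 0.0483
```

Request:
step_arm:
  steps:
    - {"xyz": [0,0,0.02],"turn": [0,0,0],"gripper": -1}
    - {"xyz": [-0.005,0,0.02],"turn": [0,0,0],"gripper": -1}
    - {"xyz": [0,0,0],"turn": [0,0,0],"gripper": -1}
    - {"xyz": [0,0,0],"turn": [0,0,0],"gripper": -1}

```text
time_s: 6.15
position: [0.5593, -0.2002, 0.1167]
tool_rot: [[0.545, -0.838, 0.004], [-0.838, -0.545, -0.003], [0.004, -0.002, -1.0]]
ft_force: [-6.3, 1.7, 22.9]
grip_width: 0.0484
```

```bash
python3 go.py
```

```text
t 6.15 p [ 0.5593 -0.2002  0.1167] yaw -56.98 zax [ 0.0037 -0.0027 -1.    ] F [-6.32  1.66 22.91] T [ 0.29  0.96 -0.01] w 0.0484 q6 25.9
```

Request:
step_arm:
  steps:
    - {"xyz": [0,0,0],"turn": [0,0,-0.25],"gripper": -1}
    - {"xyz": [0,0,0],"turn": [0,0,-0.25],"gripper": -1}
    - {"xyz": [0,0,0],"turn": [0,0,-0.25],"gripper": -1}
    - {"xyz": [0,0,0],"turn": [0,0,-0.25],"gripper": -1}
    - {"xyz": [0,0,0],"turn": [0,0,0],"gripper": -1}

```text
time_s: 6.57
position: [0.5598, -0.2003, 0.1167]
tool_rot: [[0.611, -0.792, 0.005], [-0.792, -0.611, -0.003], [0.005, -0.002, -1.0]]
ft_force: [-2.9, 1.9, 22.0]
grip_width: 0.0483
```

```bash
python3 go.py
```

```text
t 6.57 p [ 0.5598 -0.2003  0.1167] yaw -52.34 zax [ 0.0051 -0.003  -1.    ] F [-2.9   1.95 21.97] T [ 0.26  0.54 -0.01] w 0.0483 q6 21.3
```

Request:
step_arm:
  steps:
    - {"xyz": [0,0,0],"turn": [0,0,-0.3],"gripper": -1}
    - {"xyz": [0,0,0],"turn": [0,0,-0.3],"gripper": -1}
    - {"xyz": [0,0,0],"turn": [0,0,-0.3],"gripper": -1}
    - {"xyz": [0,0,0],"turn": [0,0,-0.3],"gripper": -1}
    - {"xyz": [0,0,0],"turn": [0,0,0],"gripper": -1}

```text
time_s: 6.98
position: [0.5602, -0.2004, 0.1167]
tool_rot: [[0.684, -0.729, 0.006], [-0.729, -0.684, -0.003], [0.006, -0.002, -1.0]]
ft_force: [-1.1, 2.2, 21.5]
grip_width: 0.0486
```

```bash
python3 go.py
```

```text
t 6.98 p [ 0.5602 -0.2004  0.1167] yaw -46.83 zax [ 0.0059 -0.0032 -1.    ] F [-1.06  2.24 21.5 ] T [ 0.22  0.28 -0.03] w 0.0486 q6 15.7
```

Request:
step_arm:
  steps:
    - {"xyz": [0,0,0],"turn": [0,0,-0.4],"gripper": -1}
    - {"xyz": [0,0,0],"turn": [0,0,-0.4],"gripper": -1}
    - {"xyz": [0,0,0],"turn": [0,0,-0.4],"gripper": -1}
    - {"xyz": [0,0,0],"turn": [0,0,-0.4],"gripper": -1}
    - {"xyz": [0,0,0],"turn": [0,0,-0.4],"gripper": -1}
    - {"xyz": [0,0,0],"turn": [0,0,-0.4],"gripper": -1}
    - {"xyz": [0,0,0],"turn": [0,0,-0.4],"gripper": -1}
    - {"xyz": [0,0,0],"turn": [0,0,-0.4],"gripper": -1}
    - {"xyz": [0,0,0],"turn": [0,0,-0.4],"gripper": -1}
    - {"xyz": [0,0,0],"turn": [0,0,-0.4],"gripper": -1}
    - {"xyz": [0,0,0],"turn": [0,0,-0.4],"gripper": -1}
    - {"xyz": [0,0,0],"turn": [0,0,0],"gripper": -1}

```text
time_s: 7.98
position: [0.5605, -0.2005, 0.1168]
tool_rot: [[0.894, -0.448, 0.007], [-0.448, -0.894, -0.003], [0.008, 0.0, -1.0]]
ft_force: [-0.3, 2.2, 20.7]
grip_width: 0.0489
```

```bash
python3 go.py
```

```text
t 7.98 p [ 0.5605 -0.2005  0.1168] yaw -26.64 zax [ 0.0067 -0.0035 -1.    ] F [-0.25  2.21 20.69] T [ 0.22  0.02 -0.01] w 0.0489 q6 -4.5
```

Request:
step_arm:
  steps:
    - {"xyz": [0,0,0],"turn": [0,0,-0.4],"gripper": -1}
    - {"xyz": [0,0,0],"turn": [0,0,-0.4],"gripper": -1}
    - {"xyz": [0,0,0],"turn": [0,0,-0.4],"gripper": -1}
    - {"xyz": [0,0,0],"turn": [0,0,-0.4],"gripper": -1}
    - {"xyz": [0,0,0],"turn": [0,0,-0.4],"gripper": -1}
    - {"xyz": [0,0,0],"turn": [0,0,-0.4],"gripper": -1}
    - {"xyz": [0,0,0],"turn": [0,0,-0.4],"gripper": -1}
    - {"xyz": [0,0,0],"turn": [0,0,-0.4],"gripper": -1}
    - {"xyz": [0,0,0],"turn": [0,0,-0.4],"gripper": -1}
    - {"xyz": [0,0,-0.02],"turn": [0,0,-0.4],"gripper": -1}
    - {"xyz": [0,0,-0.02],"turn": [0,0,-0.4],"gripper": -1}
    - {"xyz": [0,0,-0.02],"turn": [0,0,-0.4],"gripper": -1}
    - {"xyz": [0,0,-0.02],"turn": [0,0,-0.4],"gripper": -1}
    - {"xyz": [0,0,0],"turn": [0,0,-0.4],"gripper": -1}
    - {"xyz": [0,0,0],"turn": [0,0,-0.4],"gripper": -1}
    - {"xyz": [0,0,0],"turn": [0,0,-0.4],"gripper": -1}
    - {"xyz": [0,0,0],"turn": [0,0,0],"gripper": -1}

```text
time_s: 9.4
position: [0.5602, -0.2005, 0.1194]
tool_rot: [[0.999, 0.047, 0.006], [0.047, -0.999, -0.003], [0.006, 0.003, -1.0]]
ft_force: [0.7, -0.2, 16.5]
grip_width: 0.0486
```

```bash
python3 go.py
```

```text
t 9.4 p [ 0.5602 -0.2005  0.1194] yaw 2.7 zax [ 0.0058 -0.0032 -1.    ] F [ 0.72 -0.24 16.52] T [ 0.08 -0.04 -0.06] w 0.0486 q6 -33.8
```

Request:
step_arm:
  steps:
    - {"xyz": [0,0,-0.03],"turn": [0,0,0],"gripper": -1}
    - {"xyz": [0,0,-0.03],"turn": [0,0,0],"gripper": -1}
    - {"xyz": [0,0,-0.03],"turn": [0,0,0],"gripper": -1}
    - {"xyz": [0,0,-0.03],"turn": [0,0,0],"gripper": -1}
    - {"xyz": [0,0,-0.03],"turn": [0,0,0],"gripper": -1}
    - {"xyz": [0,0,-0.03],"turn": [0,0,0],"gripper": -1}
    - {"xyz": [0,0,-0.03],"turn": [0,0,0],"gripper": -1}
    - {"xyz": [0,0,0],"turn": [0,0,0],"gripper": -1}

```text
time_s: 10.07
position: [0.5602, -0.2005, 0.1271]
tool_rot: [[0.999, 0.045, 0.005], [0.045, -0.999, -0.003], [0.005, 0.003, -1.0]]
ft_force: [3.7, -1.6, 8.9]
grip_width: 0.0485
```

```bash
python3 go.py
```

```text
t 10.07 p [ 0.5602 -0.2005  0.1271] yaw 2.6 zax [ 0.0053 -0.0027 -1.    ] F [ 3.75 -1.61  8.88] T [-0.14 -0.43  0.02] w 0.0485 q6 -33.7
```

Request:
step_arm:
  steps:
    - {"xyz": [0,0,-0.03],"turn": [0,0,0],"gripper": -1}
    - {"xyz": [0,0,-0.03],"turn": [0,0,0],"gripper": -1}
    - {"xyz": [0,0,-0.03],"turn": [0,0,0],"gripper": -1}
    - {"xyz": [0,0,0],"turn": [0,0,0],"gripper": -1}

```text
time_s: 10.4
position: [0.5586, -0.1997, 0.1288]
tool_rot: [[0.999, 0.045, -0.0], [0.045, -0.999, 0.0], [-0.0, -0.0, -1.0]]
ft_force: [-1.2, 0.8, 5.0]
grip_width: 0.0486
```

```bash
python3 go.py
```

```text
t 10.4 p [ 0.5586 -0.1997  0.1288] yaw 2.6 zax [-1.e-04  1.e-04 -1.e+00] F [-1.17  0.78  4.98] T [0.05 0.08 0.03] w 0.0486 q6 -33.7
```

Request:
step_arm:
  steps:
    - {"xyz": [0,0,-0.05],"turn": [0,0,0],"gripper": -1}
    - {"xyz": [0,0,-0.05],"turn": [0,0,0],"gripper": -1}
    - {"xyz": [0,0,-0.05],"turn": [0,0,0],"gripper": -1}
    - {"xyz": [0,0,0],"turn": [0,0,0],"gripper": -1}

```text
time_s: 10.73
position: [0.5587, -0.1997, 0.1349]
tool_rot: [[0.999, 0.045, 0.0], [0.045, -0.999, -0.0], [0.0, 0.0, -1.0]]
ft_force: [-0.4, -0.3, -0.7]
grip_width: 0.0484
```

```bash
python3 go.py
```

```text
t 10.73 p [ 0.5587 -0.1997  0.1349] yaw 2.6 zax [ 1.e-04 -0.e+00 -1.e+00] F [-0.4  -0.3  -0.66] T [-0.    0.02 -0.05] w 0.0484 q6 -33.7
```

Request:
step_arm:
  steps:
    - {"xyz": [0,0,-0.1],"turn": [0,0,0],"gripper": -1}
    - {"xyz": [0,0,-0.2],"turn": [0,0,0],"gripper": -1}
    - {"xyz": [0,0,-0.3],"turn": [0,0,0],"gripper": -1}
    - {"xyz": [0,0,-0.4],"turn": [0,0,0],"gripper": -1}
    - {"xyz": [0,0,-0.4],"turn": [0,0,0],"gripper": -1}
    - {"xyz": [0,0,-0.4],"turn": [0,0,0],"gripper": -1}
    - {"xyz": [0,0,-0.3],"turn": [0,0,0],"gripper": -1}
    - {"xyz": [0,0,-0.1],"turn": [0,0,0],"gripper": -1}
    - {"xyz": [0,0,0],"turn": [0,0,0],"gripper": -1}
    - {"xyz": [0,0,0],"turn": [0,0,0],"gripper": -1}

```text
time_s: 11.57
position: [0.5585, -0.1996, 0.2224]
tool_rot: [[0.999, 0.045, -0.0], [0.045, -0.999, 0.0], [-0.0, -0.0, -1.0]]
ft_force: [-0.2, -0.3, -1.1]
grip_width: 0.0486
```

```bash
python3 - <<'E'
from h import *
im,d=grab('scene'); cv2.imwrite('pics/s2.png',cv2.resize(im[120:330,60:300,::-1],None,fx=2.8,fy=2.8,interpolation=cv2.INTER_CUBIC))
E
python3 go.py 0.524 0.222 0.22 7.5
```

```text
t 11.62 p [ 0.5584 -0.1996  0.222 ] yaw 2.6 zax [-1.2e-03  7.0e-04 -1.0e+00] F [ 0.17  1.2  -0.93] T [ 0.03 -0.02 -0.04] w 0.0487 q6 -33.7
shift units [ -0.381 -10.567   0.058] turn z units -1.069
```

View pics/s2.png

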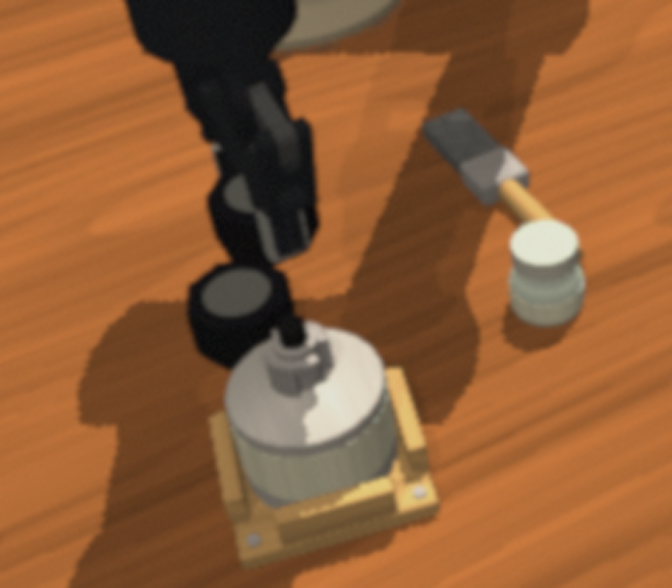

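The cap is off and held at about (265,210) in the crop. The bare neck with its seal is at (295,355), and the bystanders are undisturbed. Carrying it to the tile.

Request:
step_arm:
  steps:
    - {"xyz": [0,-0.2,0],"turn": [0,0,0],"gripper": -1}
    - {"xyz": [-0.02,-0.4,0],"turn": [0,0,0],"gripper": -1}
    - {"xyz": [-0.02,-0.6,0],"turn": [0,0,0],"gripper": -1}
    - {"xyz": [-0.03,-0.7,0],"turn": [0,0,0],"gripper": -1}
    - {"xyz": [-0.03,-0.7,0],"turn": [0,0,0],"gripper": -1}
    - {"xyz": [-0.03,-0.7,0],"turn": [0,0,0],"gripper": -1}
    - {"xyz": [-0.03,-0.7,0],"turn": [0,0,0],"gripper": -1}
    - {"xyz": [-0.03,-0.7,0],"turn": [0,0,0],"gripper": -1}
    - {"xyz": [-0.03,-0.7,0],"turn": [0,0,0],"gripper": -1}
    - {"xyz": [-0.03,-0.7,0],"turn": [0,0,0],"gripper": -1}
    - {"xyz": [-0.03,-0.7,0],"turn": [0,0,0],"gripper": -1}
    - {"xyz": [-0.03,-0.7,0],"turn": [0,0,0],"gripper": -1}
    - {"xyz": [-0.03,-0.7,0],"turn": [0,0,0],"gripper": -1}
    - {"xyz": [-0.03,-0.7,0],"turn": [0,0,0],"gripper": -1}
    - {"xyz": [-0.02,-0.7,0],"turn": [0,0,0],"gripper": -1}
    - {"xyz": [0,-0.6,0],"turn": [0,0,0],"gripper": -1}
    - {"xyz": [0,-0.3,0],"turn": [0,0,0],"gripper": -1}
    - {"xyz": [0,-0.07,0],"turn": [0,0,0],"gripper": -1}
    - {"xyz": [0,0,0],"turn": [0,0,0],"gripper": -1}
    - {"xyz": [0,0,0],"turn": [0,0,0],"gripper": -1}

```text
time_s: 13.28
position: [0.5238, 0.2212, 0.2226]
tool_rot: [[0.999, 0.045, -0.0], [0.045, -0.999, -0.0], [-0.0, 0.0, -1.0]]
ft_force: [-0.2, 0.6, -0.4]
grip_width: 0.0484
```

```bash
python3 go.py 0.524 0.222 0.045 2.6
```

```text
t 13.28 p [0.5238 0.2212 0.2226] yaw 2.58 zax [-3.e-04 -4.e-04 -1.e+00] F [-0.15  0.6  -0.39] T [0.02 0.   0.  ] w 0.0484 q6 8.4
shift units [ 0.007 -0.021  4.439] turn z units -0.005
```

Request:
step_arm:
  steps:
    - {"xyz": [0,0,0.2],"turn": [0,0,0],"gripper": -1}
    - {"xyz": [0,0,0.4],"turn": [0,0,0],"gripper": -1}
    - {"xyz": [0,0,0.5],"turn": [0,0,0],"gripper": -1}
    - {"xyz": [0,0,0.5],"turn": [0,0,0],"gripper": -1}
    - {"xyz": [0,0,0.5],"turn": [0,0,0],"gripper": -1}
    - {"xyz": [0,0,0.5],"turn": [0,0,0],"gripper": -1}
    - {"xyz": [0,0,0.5],"turn": [0,0,0],"gripper": -1}
    - {"xyz": [0,0,0.4],"turn": [0,0,0],"gripper": -1}
    - {"xyz": [0,0,0.3],"turn": [0,0,0],"gripper": -1}
    - {"xyz": [0,0,0.2],"turn": [0,0,0],"gripper": -1}
    - {"xyz": [0,0,0.2],"turn": [0,0,0],"gripper": -1}
    - {"xyz": [0,0,0.1],"turn": [0,0,0],"gripper": -1}
    - {"xyz": [0,0,0],"turn": [0,0,0],"gripper": -1}
    - {"xyz": [0,0,0],"turn": [0,0,0],"gripper": -1}

```text
time_s: 14.45
position: [0.5242, 0.2218, 0.051]
tool_rot: [[0.999, 0.045, 0.001], [0.045, -0.999, 0.0], [0.001, -0.0, -1.0]]
ft_force: [-0.2, 0.0, -0.7]
grip_width: 0.0485
```

```bash
python3 - <<'E'
from h import *
im,d=grab('scene'); cv2.imwrite('pics/s3.png',cv2.resize(im[80:240,270:440,::-1],None,fx=3.5,fy=3.5,interpolation=cv2.INTER_CUBIC))
E
python3 go.py 0.524 0.222 0.0306 2.6
```

```text
t 14.5 p [0.5242 0.2219 0.0513] yaw 2.6 zax [ 1.e-03  2.e-04 -1.e+00] F [0.25 0.7  0.68] T [-0.03  0.01 -0.01] w 0.0486 q6 8.4
shift units [-0.006 -0.003  0.517] turn z units -0.0
```

View pics/s3.png

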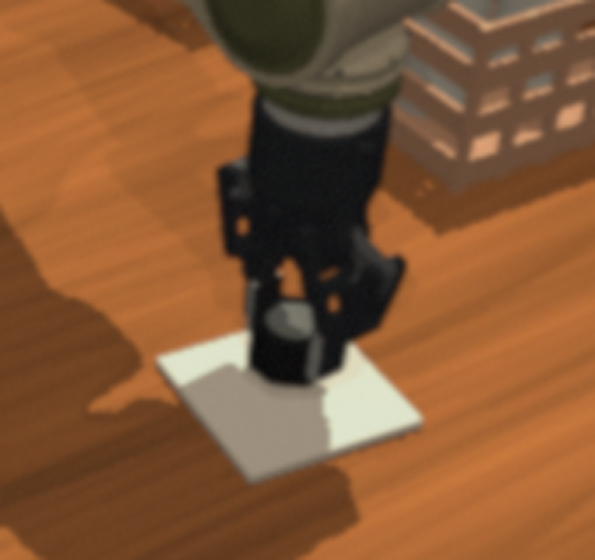

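The cap hangs upright over the tile at about (290,345), with its rim near (290,380). I lower it slowly.

Request:
step_arm:
  steps:
    - {"xyz": [0,0,0.06],"turn": [0,0,0],"gripper": -1}
    - {"xyz": [0,0,0.06],"turn": [0,0,0],"gripper": -1}
    - {"xyz": [0,0,0.06],"turn": [0,0,0],"gripper": -1}
    - {"xyz": [0,0,0.06],"turn": [0,0,0],"gripper": -1}
    - {"xyz": [0,0,0.05],"turn": [0,0,0],"gripper": -1}
    - {"xyz": [0,0,0.04],"turn": [0,0,0],"gripper": -1}
    - {"xyz": [0,0,0.03],"turn": [0,0,0],"gripper": -1}
    - {"xyz": [0,0,0.02],"turn": [0,0,0],"gripper": -1}
    - {"xyz": [0,0,0],"turn": [0,0,0],"gripper": -1}

```text
time_s: 15.25
position: [0.5239, 0.2219, 0.0354]
tool_rot: [[0.999, 0.045, -0.0], [0.045, -0.999, -0.0], [-0.0, 0.0, -1.0]]
ft_force: [0.6, 0.0, -0.7]
grip_width: 0.0485
```

Request:
step_arm:
  steps:
    - {"xyz": [0,0,0.015],"turn": [0,0,0],"gripper": -1}
    - {"xyz": [0,0,0.015],"turn": [0,0,0],"gripper": -1}
    - {"xyz": [0,0,0.015],"turn": [0,0,0],"gripper": -1}
    - {"xyz": [0,0,0],"turn": [0,0,0],"gripper": -1}

```text
time_s: 15.58
position: [0.5239, 0.2219, 0.0337]
tool_rot: [[0.999, 0.045, -0.0], [0.045, -0.999, 0.0], [-0.0, -0.0, -1.0]]
ft_force: [-0.5, 0.2, -0.3]
grip_width: 0.0485
```

Request:
step_arm:
  steps:
    - {"xyz": [0,0,0.015],"turn": [0,0,0],"gripper": -1}
    - {"xyz": [0,0,0.015],"turn": [0,0,0],"gripper": -1}
    - {"xyz": [0,0,0.015],"turn": [0,0,0],"gripper": -1}
    - {"xyz": [0,0,0],"turn": [0,0,0],"gripper": -1}
    - {"xyz": [0,0,0],"turn": [0,0,0],"gripper": -1}

```text
time_s: 16.0
position: [0.5239, 0.2219, 0.0319]
tool_rot: [[0.999, 0.045, -0.0], [0.045, -0.999, -0.0], [-0.0, 0.0, -1.0]]
ft_force: [0.4, 0.3, 0.3]
grip_width: 0.0482
```

Request:
step_arm:
  steps:
    - {"xyz": [0,0,0.015],"turn": [0,0,0],"gripper": -1}
    - {"xyz": [0,0,0],"turn": [0,0,0],"gripper": -1}
    - {"xyz": [0,0,0],"turn": [0,0,0],"gripper": -1}

```text
time_s: 16.25
position: [0.5239, 0.2219, 0.0313]
tool_rot: [[0.999, 0.045, -0.0], [0.045, -0.999, 0.0], [-0.0, -0.0, -1.0]]
ft_force: [-0.5, -0.3, -1.0]
grip_width: 0.0487
```

Request:
step_arm:
  steps:
    - {"xyz": [0,0,0.015],"turn": [0,0,0],"gripper": -1}
    - {"xyz": [0,0,0],"turn": [0,0,0],"gripper": -1}
    - {"xyz": [0,0,0],"turn": [0,0,0],"gripper": -1}

```text
time_s: 16.5
position: [0.524, 0.2219, 0.0309]
tool_rot: [[0.999, 0.045, 0.0], [0.045, -0.999, 0.0], [0.0, -0.0, -1.0]]
ft_force: [-1.1, -0.7, 2.0]
grip_width: 0.0486
```

Request:
step_arm:
  steps:
    - {"xyz": [0,0,0.015],"turn": [0,0,0],"gripper": -1}
    - {"xyz": [0,0,0],"turn": [0,0,0],"gripper": -1}
    - {"xyz": [0,0,0],"turn": [0,0,0],"gripper": -1}

```text
time_s: 16.75
position: [0.524, 0.2219, 0.0308]
tool_rot: [[0.999, 0.045, 0.001], [0.045, -0.999, 0.0], [0.001, -0.0, -1.0]]
ft_force: [-2.2, -0.3, 7.2]
grip_width: 0.0484
```

Contact comes at 0.0308, where I predicted 0.0306. I ease off a little, then release.

Request:
step_arm:
  steps:
    - {"xyz": [0,0,-0.01],"turn": [0,0,0],"gripper": -1}
    - {"xyz": [0,0,0],"turn": [0,0,0],"gripper": 0.1}
    - {"xyz": [0,0,0],"turn": [0,0,0],"gripper": 0.1}
    - {"xyz": [0,0,0],"turn": [0,0,0],"gripper": 0.2}
    - {"xyz": [0,0,0],"turn": [0,0,0],"gripper": 0.3}
    - {"xyz": [0,0,0],"turn": [0,0,0],"gripper": 0.4}
    - {"xyz": [0,0,0],"turn": [0,0,0],"gripper": 0.5}
    - {"xyz": [0,0,0],"turn": [0,0,0],"gripper": 0.7}
    - {"xyz": [0,0,0],"turn": [0,0,0],"gripper": 0.9}
    - {"xyz": [0,0,0],"turn": [0,0,0],"gripper": 1}
    - {"xyz": [0,0,0],"turn": [0,0,0],"gripper": 1}
    - {"xyz": [0,0,0],"turn": [0,0,0],"gripper": 1}
  squeeze: 20

```text
time_s: 17.75
position: [0.5239, 0.2219, 0.0305]
tool_rot: [[0.999, 0.045, -0.0], [0.045, -0.999, 0.0], [-0.0, -0.0, -1.0]]
ft_force: [0.2, -0.7, 0.7]
grip_width: 0.0855
```

```bash
python3 go.py
```

```text
t 17.75 p [0.5239 0.2219 0.0305] yaw 2.6 zax [-0.  0. -1.] F [ 0.18 -0.68  0.7 ] T [ 0.04 -0.08 -0.07] w 0.0855 q6 8.4
```

Request:
step_arm:
  steps:
    - {"xyz": [0,0,-0.1],"turn": [0,0,0],"gripper": 1}
    - {"xyz": [0,0,-0.2],"turn": [0,0,0],"gripper": 1}
    - {"xyz": [0,0,-0.4],"turn": [0,0,0],"gripper": 1}
    - {"xyz": [0,0,-0.6],"turn": [0,0,0],"gripper": 1}
    - {"xyz": [0,0,-0.7],"turn": [0,0,0],"gripper": 1}
    - {"xyz": [0,0,-0.7],"turn": [0,0,0],"gripper": 1}
    - {"xyz": [0,0,-0.7],"turn": [0,0,0],"gripper": 1}
    - {"xyz": [0,0,-0.7],"turn": [0,0,0],"gripper": 1}
    - {"xyz": [0,0.4,-0.4],"turn": [0,0,0],"gripper": 1}
    - {"xyz": [0,0.7,-0.1],"turn": [0,0,0],"gripper": 1}
    - {"xyz": [0,0.8,0],"turn": [0,0,0],"gripper": 1}
    - {"xyz": [-0.3,0.8,0],"turn": [0,0,0],"gripper": 1}
    - {"xyz": [-0.4,0.8,0],"turn": [0,0,0],"gripper": 1}
    - {"xyz": [-0.3,0.6,0],"turn": [0,0,0],"gripper": 1}
    - {"xyz": [0,0.3,0],"turn": [0,0,0],"gripper": 1}
    - {"xyz": [0,0,0],"turn": [0,0,0],"gripper": 1}
    - {"xyz": [0,0,0],"turn": [0,0,0],"gripper": 1}

```text
time_s: 19.17
position: [0.4925, 0.0444, 0.2151]
tool_rot: [[0.999, 0.044, 0.001], [0.044, -0.999, 0.0], [0.001, -0.0, -1.0]]
ft_force: [-1.6, 0.2, 0.4]
grip_width: 0.0853
```

```bash
python3 - <<'E'
from h import *
im,d=grab('scene'); cv2.imwrite('pics/s4.png',im[:,:,::-1])
im,d=grab('top'); cv2.imwrite('pics/t4.png',im[:,:,::-1])
P=pts('top',d); v,u=np.mgrid[:420,:560]; w=(u>130)&(u<225)&(v>170)&(v<270)
for nm,m in (('cap',w&(P[...,2]>.03)&(P[...,2]<.06)),('tile',w&(P[...,2]<.03)&(im.min(-1)>100)&(np.ptp(im.astype(int),-1)<60))):
    Q=P[m]; c,s,a=cv2.minAreaRect(Q[:,:2].astype(np.float32)); print(nm,len(Q),np.round(c,4),np.round(s,4),np.median(Q[:,2]).round(4),(Q[:,2].max()-Q[:,2].min()).round(4))
E
python3 go.py
```

```text
cap 442 [0.5228 0.2221] [0.0507 0.0499] 0.0389 0.0149
tile 1457 [0.5285 0.2405] [0.0888 0.1215] 0.0084 0.025
t 19.27 p [0.4924 0.0453 0.2147] yaw 2.66 zax [ 5.e-04  3.e-04 -1.e+00] F [ 0.11 -0.46 -0.2 ] T [-0.03  0.04  0.03] w 0.0854 q6 -11.2
```

View pics/s4.png

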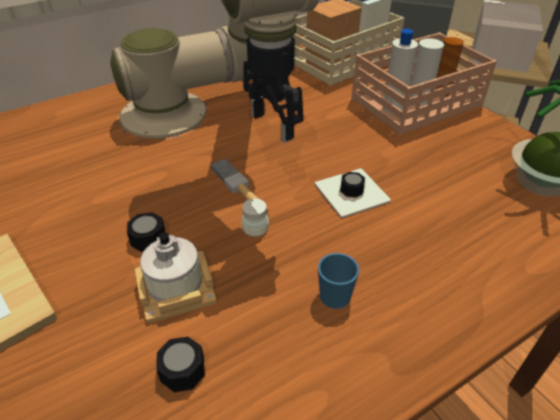

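The picture shows the cap standing at (352,184), central on the tile at (352,192). The jar, cup, brush and decoys are where they were, and the arm is clear of everything. Handing in.

```bash
python3 -c "
from rig import order; print(order.close_job())"
```

```text
the job is handed in; nothing more can be done
None
```

The tin is open: the cap stands open side down on the white tile, released, and the job is handed in. The hand-in gave no verdict.

- **Opening:** I gripped the cap across its flats and pressed until the wrist read about 23 N, with the tool about 10 mm lower. I turned it about 60° anticlockwise and lifted it straight off. The cap came free without resistance, and the highest wrist reading I saw was well under the 45 N limit.
- **Placing:** The cap touched the tile at about 7 N, at the tool height I had predicted to within 1 mm. I eased off slightly before letting go.
- **Last checks:** The cap's centre measures (0.523, 0.222), about 2 mm from the tile centre measured at the start. Its top is 39 mm up, where 38 mm is expected. The last picture shows the jar, cup, brush and tile where they started, with the arm clear of everything.
- **One check disagreed:** The last automatic fit of the tile was unreliable. It gave 89 x 121 mm instead of 120 x 120 mm, because part of the tile was hidden or in shadow. I judged from the picture that the tile had not moved, so that is not a fresh measurement.

The run took about 19 of the 69 seconds allowed.

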